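# Rack the reamer and close the soak pot

### The job

Pull the hand reamer up out of the open soak pot and hang it by its collar in the rack's empty slot, pushed well in, leaving the two tools already hanging there where they are. Once it hangs freely, swing the pot's lid over and press it down until it snaps fully shut.

Things in the scene. Friction and masses are not known exactly. Their poses are not given: they have to be found in the camera images.
- reamer: hand reamer standing loose in the pot, round about z, 175 mm long, 160 g. Origin: centre of its collar's underside, z up. Above: collar 34 mm wide, 5 mm thick, then a dark handle 24 mm in diameter, 70 mm long (top at z = 75 mm). Below: shaft 10 mm in diameter, 60 mm long, then a fluted head 24 mm in diameter, 40 mm long, flat end at z = -100 mm
- pot: square steel soak pot, bolted down: 60 mm square outside, 50 mm inside, rim 90 mm high, inner floor 5 mm high. Origin: centre of its underside. Lid hinged on the +x rim (hinge line along y at x = 32, z = 92 mm), spring catch outside the -x wall (reaches x = -52 mm). Its yaw varies
- pot_lid (a joint): lid angle in rad: 0 fully shut, 1.65 to 1.95 as found (standing open), 2.0 at most. Aluminium plate 68 mm long, 64 mm wide, 6 mm thick; its stiff hinge stays where left. At about 0.16 it meets the spring catch and must be pressed (5 to 10 N near its front edge) until it snaps to 0; its top is then 100 mm above the bench
- lid_hinge (a point): the middle of the lid's hinge line; x, y, z turn with the lid (shut: parallel to the pot's axes)
- lid_front (a point): middle of the lid's free front edge, on its upper face, 64 mm from the hinge line
- rack: grey steel rack, bolted down, 220 mm wide (y); base 100 mm deep, 10 mm thick; shelf 8 mm thick, top 125 mm high, from x = -30 to 36 mm, with three slots 16 mm wide at y = -70, 0, 70 mm, open to -x, ending at x = 15 mm; upright back plate below it at x = 30 to 36 mm. Origin: centre of its underside
- free_slot (a point): the empty slot, on the shelf's top surface, on the slot's middle line, 30 mm in from the slot's open end and 15 mm before its closed end; axes parallel to the rack's (the slot opens to -x). A small plain metal tag lies on the shelf behind this slot
- tee_key: T-handled key hanging by its 28 mm collar in another slot: handle bar 56 mm long, up to 60 mm above the shelf. Origin: centre of its collar's underside. Leave it hanging
- countersink: hand countersink with a pear-shaped wooden handle (26 mm wide, up to 52 mm above the shelf) hanging by its 30 mm collar in another slot. Origin: centre of its collar's underside. Leave it hanging

How it is judged:
On the way, in this order (a step that is already met when the one before it is completed fails the run):
1. the reamer is pulled clear of the pot's rim (z of reamer in the frame of pot above 0.192 m), for 0.1 s.
2. the reamer hangs in the empty slot, let go (x of reamer in the frame of free_slot between -0.018 and 0.018 m and y of reamer in the frame of free_slot between -0.008 and 0.008 m and z of reamer in the frame of free_slot between -0.004 and 0.005 m and contact force between reamer and the fingers below 0.05 N), for 0.2 s.
3. the lid is pressed shut past its catch (value of joint pot_lid below 0.05 rad), for 0.2 s.
At the end, for the whole second after the job is handed in: Reamer hangs at rest, upright within 0.15 rad, in the empty slot: collar on the shelf (-4 to 5 mm), axis within 18 mm of the slot point along the slot and 8 mm across; lid shut within 0.05 rad; T-key and countersink within 25 mm of where they hung (x of reamer in the frame of free_slot between -0.018 and 0.018 m and y of reamer in the frame of free_slot between -0.008 and 0.008 m and z of reamer in the frame of free_slot between -0.004 and 0.005 m and angle between reamer's own z axis and vertical below 0.15 rad and linear speed of reamer below 0.03 m/s and value of joint pot_lid below 0.05 rad and distance of each of tee_key, countersink from where it was at the start of the episode below 0.025 m); the robot touches nothing.
It fails at once if a tool already hanging in the rack is knocked out of place (distance of any of tee_key, countersink from where it was at the start of the episode above 0.04 m).
It also fails if it takes over 56 s, if anything falls off the work surface, if the arm or the gripper's body presses on something with over 40 N, if the wrist force passes 120 N, or if a joint passes its speed limit or range.

### The arm

A 6-joint arm with a two-finger parallel gripper is mounted at the origin on the work surface. World frame = base frame: x ahead of the robot, y to its left, z up, the work surface at z = 0. Lengths are in m, angles in rad, forces in N, time in s.
With the tool pointing down it reaches from about 0.35 to 0.775 m from the base axis. Payload 5.5 kg.
Tool frame: the origin (TCP) lies between the finger pads; the fingertips stand env.nose_length ahead of it and the grasp point (between the pads) lies 8 mm behind it (env.nose_length is the distance from the TCP to the fingertips, in m); z points along the fingers, y is the direction in which the jaws open and shut (so a half turn about z gives the same grasp; the last joint's range is limited). The gripper opens to 85 mm and grips with 20 to 120 N. Pads are 22 mm wide; open, the fingers measure 114 mm over their backs; the gripper's body (76 mm by 85 mm) begins 54 mm behind the grasp point. The pads swing forward as they close: fully open they stand 13 mm farther back than shut.
Start: joints at [0.977, 0.313, 0.046, 1.304, 0, 1.431], TCP at [0.252, 0.517, 0.242] pointing down, gripper open.
Joint ranges: [-2.76, 2.76], [-0.86, 1.69], [-1.03, 1.26], [-2.2, 2.34], [-1.47, 1.5], [-3.14, 3.14]. Speed limits (rad/s): [2.57, 2.57, 3.14, 3.14, 3.14, 3.14].

### API

Orientations are given as a unit quaternion [w, x, y, z].
In Python, from workcell import env gives the robot as it stands. The module is installed in compiled form; this text tells all that it offers.
- The arm moves only by the shell command python3 -m creep 'ROWS' [FORCE]. ROWS is a JSON object of lists of equal length, an entry for each row: "hand": the finger opening in mm, from 0 to 85.4; "delta_pos": the shift along the tool's x, y, z scaled (see below), a list of three; "turn": the turn about the tool's z scaled (see below). In form: {"hand": [hand, ...], "delta_pos": [[dx, dy, dz], ...], "turn": [turn, ...]}. A call has exactly 5 rows; each row shifts and turns the commanded pose from where the row before left it, along the tool's axes as they then stand; what a row does not reach is not made up. The controller multiplies each number of a shift by 0.8 m and each number of a turn by 5 degrees. A row lasts 1/12 s, in which the tool goes at most 41.7 mm and 7.16 degrees, less where a joint would pass 70% of its speed; a pose out of reach is approached as far as the arm can. A call with a number of a shift or a turn outside -1 to 1 is refused whole. A call with a gripper value outside its range is refused whole. The fingers move at their own pace and stop on an object; FORCE is the grip in N (left out, the last holds). Time passes only in rows, so rows that do not move let the fingers close, or fill a call up. It gives the time, the measured TCP pose, the force and the opening at its end, in the units of the state.
- env.get_state(): the state, without advancing time (a new reading comes with each control period).
- env.read_camera(name): name is "scene" or "top"; returns a dict with "pixels" (384x512x3 uint8, red, green, blue), "depth" (384x512 float32, m along the optical axis (not along the pixel's ray), 0 where there is no reading), "fx", "fy", "cx", "cy" (pixels), "origin" and "orientation" of the camera in the world. Camera axes: x right, y down, z forward; pixel columns grow to the right and rows downward; lengths in m; the calibration is good to about 2 mm. A picture is of the moment at which its call begins.
- env.hand_in(): hands the job in, once; it reports no verdict.
Trained networks look in the newest picture that a camera, given by its name, has taken for a name from the list of things; names that differ only in an ending like _2 or _b are one class to them, and where a whole thing is asked for, a point or a joint stands for the part that bears it (a point fixed in the world has none). Each returns a list of dicts, best first, with "score" (0 to 1); they miss things now and then, are a little off and sometimes report something else, mostly with a low value. They report only what shows in the picture. A call takes as long as a camera call.
- env.find_in(camera, target): "location" ([row, column] in pixels, amid what is visible of it).
- env.pinpoint(camera, target): "location" ([row, column] in pixels: a listed point, or the origin of a listed thing).
The state is a dict: "clock": time; "joint_pos": joint angles; "qvel": joint speeds; "tau": joint torques, N m; "tcp_pos": TCP position; "orientation": TCP orientation; "wrist_force": force on the tool from outside, world axes, zero at the start; "ft_torque": the same for the moment, N m; "finger_gap": finger opening in m.
Only numpy, scipy, OpenCV 4.12 (cv2) and the standard library are available. Lean on these libraries where they do the work, as an engineer would, in place of code of your own. Each camera call takes 0.05 s, during which the arm holds its last target.

## Working session

There is one attempt and no reset: what is moved stays moved. The work goes in short steps, Python scripts to look and compute and a shell command to move; the robot and the scene stay as the last step left them, time stands still between calls to the robot, and variables do not carry over. Pictures are saved under pics/ and viewed, and the job is handed in when it is done.

```bash
mkdir -p pics; ls
cat > h.py <<'E'
import numpy as np, cv2
from workcell import env
from scipy.spatial.transform import Rotation as R
def rot(q): return R.from_quat([q[1],q[2],q[3],q[0]]).as_matrix()
def save(c,name):
    im=cv2.cvtColor(c["pixels"],cv2.COLOR_RGB2BGR); cv2.imwrite("pics/"+name,im)
def pt(c,r,col,win=0,d=None):
    r=float(r);col=float(col)
    if d is None:
        d=c["depth"][int(round(r)),int(round(col))]
    p=np.array([(col-c["cx"])/c["fx"]*d,(r-c["cy"])/c["fy"]*d,d])
    return rot(c["orientation"])@p+np.array(c["origin"])
def ptz(c,r,col,z):
    ray=rot(c["orientation"])@np.array([(col-c["cx"])/c["fx"],(r-c["cy"])/c["fy"],1.])
    o=np.array(c["origin"]); return o+ray*(z-o[2])/ray[2]
E
python3 - <<'E'
from h import *
np.set_printoptions(precision=4,suppress=True)
s=env.get_state();print(s, env.nose_length)
for cam in("scene","top"):
    c=env.read_camera(cam);save(c,cam+"0.png");np.savez("c_"+cam+".npz",**c)
    print(cam,c["origin"],c["orientation"],c["fx"],c["cx"],c["cy"])
    for t in("reamer","pot","pot_lid","lid_hinge","lid_front","rack","free_slot","tee_key","countersink"):
        for f in ("pinpoint","find_in"):
            try: l=getattr(env,f)(cam,t)
            except Exception as e: print(t,f,e);continue
            print(t,f,[(np.round(x["location"],1).tolist(),round(x["score"],2),pt(c,*x["location"]).round(3).tolist()) for x in l[:3]])
E
```

```text
pics
{'clock': 0.0, 'joint_pos': array([ 0.9774,  0.314 ,  0.045 ,  1.3036, -0.    ,  1.4312]), 'qvel': array([ 0.0005, -0.0011, -0.0014,  0.0004, -0.0001, -0.0009]), 'tau': array([  0.0026, -48.0618,  29.854 ,   0.0193,  -0.0002,  -0.    ]), 'tcp_pos': array([0.2518, 0.5164, 0.2414]), 'orientation': array([-0.0003,  0.225 ,  0.9744, -0.0009]), 'wrist_force': array([-0.2869, -1.2237, -0.5935]), 'ft_torque': array([-0.0574,  0.1072, -0.0612]), 'finger_gap': 0.08566843128573234} 0.011
scene [ 1.043 -0.497  0.779] [-0.3473  0.8436  0.3811 -0.1497] 443.12910448432604 247.54984277238438 180.44993625934433
reamer pinpoint [([140.8, 280.6], 0.9, [0.513, 0.087, 0.112])]
reamer find_in [([133.9, 283.0], 0.65, [0.516, 0.09, 0.132])]
pot pinpoint [([175.3, 282.7], 0.57, [0.542, 0.074, 0.03]), ([137.7, 292.3], 0.46, [0.508, 0.134, 0.092])]
pot find_in [([158.4, 289.7], 0.91, [0.552, 0.081, 0.087])]
pot_lid pinpoint it knows: countersink, free_slot, lid_front, lid_hinge, pot, rack, reamer, tee_key
pot_lid find_in [([215.6, 171.2], 0.63, [0.545, -0.239, 0.127]), ([132.7, 281.0], 0.6, [0.512, 0.089
[... 1618 characters left out ...]
.511, 0.13, 0.092])]
lid_hinge find_in [([198.8, 199.1], 0.4, [0.525, 0.091, 0.111])]
lid_front pinpoint [([208.1, 157.7], 0.74, [0.507, 0.151, 0.157])]
lid_front find_in [([208.6, 165.6], 0.69, [0.505, 0.136, 0.165])]
rack pinpoint [([194.2, 334.0], 0.91, [0.531, -0.145, 0.127])]
rack find_in [([198.0, 344.2], 0.95, [0.533, -0.189, 0.01])]
free_slot pinpoint [([198.6, 384.1], 0.58, [0.531, -0.27, 0.012])]
free_slot find_in []
tee_key pinpoint [([184.4, 304.1], 0.85, [0.548, -0.093, 0.129])]
tee_key find_in [([183.6, 307.6], 0.68, [0.544, -0.093, 0.178])]
countersink pinpoint [([188.3, 348.1], 0.59, [0.537, -0.158, 0.171])]
countersink find_in [([186.8, 348.0], 0.55, [0.539, -0.158, 0.171])]
```

Run:
```python
import cv2
for n,(r0,r1,c0,c1) in {"top":(120,280,140,440),"scene":(90,270,120,340)}.items():
    im=cv2.imread(f"pics/{n}0.png")[r0:r1,c0:c1]
    cv2.imwrite(f"pics/{n}0z.png",cv2.resize(im,None,fx=2.6 if n=="top" else 3.2,fy=2.6 if n=="top" else 3.2,interpolation=cv2.INTER_CUBIC))
```

```text
(no output)
```

View pics/top0z.png

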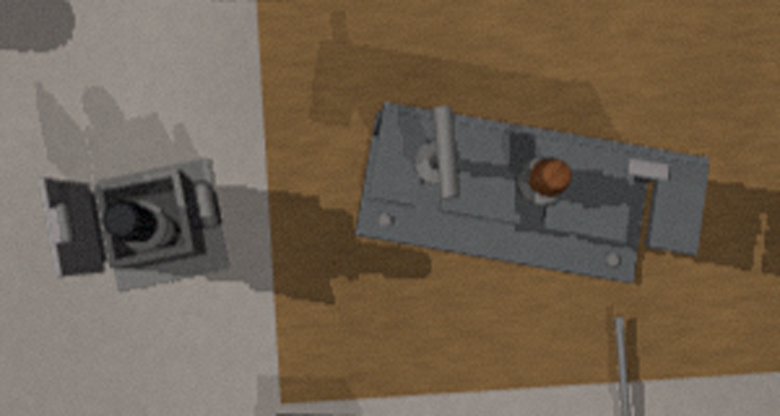

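View pics/scene0z.png

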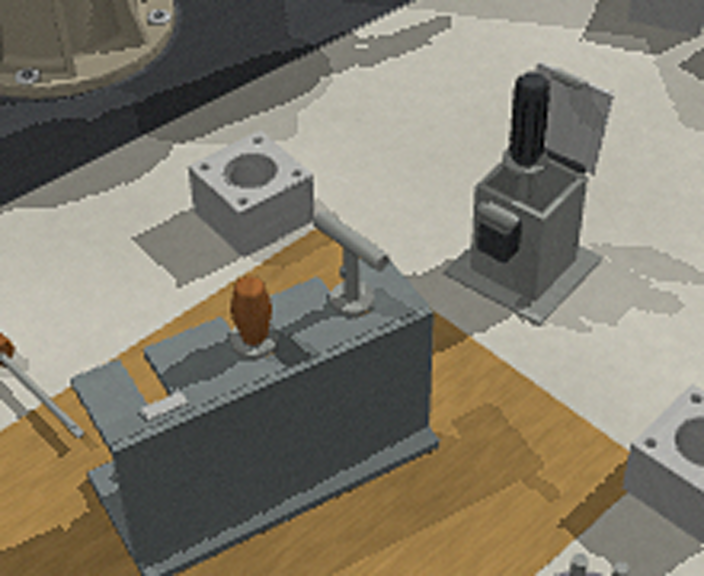

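The top view shows the pot on the left, with its lid standing on the +y side and its catch on -y. The rack is yawed by about -10°, and the empty slot with its tag is on the right at about row 190, col 387. Next I'll fit the poses from depth.

```bash
cat > cloud.py <<'E'
from h import *
def cloud(c):
    d=np.asarray(c["depth"],float);r,q=np.mgrid[:d.shape[0],:d.shape[1]]
    P=np.stack([(q-c["cx"])/c["fx"]*d,(r-c["cy"])/c["fy"]*d,d],-1)@rot(c["orientation"]).T+np.array(c["origin"])
    P[d<=0]=np.nan
    return P
E
python3 - <<'E'
from cloud import *
np.set_printoptions(precision=4,suppress=True)
for cam in("top","scene"):
    c=dict(np.load(f"c_{cam}.npz"));P=cloud(c)
    X,Y,Z=P[...,0],P[...,1],P[...,2]
    m=(abs(Z-.126)<.006)&(X>.45)&(X<.65)&(Y<-.03)&(Y>-.33)
    p=P[m];rc=cv2.minAreaRect((p[:,:2]*1000).astype(np.float32));print(cam,"shelf",m.sum(),rc,np.median(p[:,2]))
    print(cv2.boxPoints(rc))
    m=(Z>.165)&(Z<.20)&(X>.48)&(X<.56)&(Y>.05)&(Y<.125)
    print("handle top",m.sum(),P[m].mean(0),P[m].min(0),P[m].max(0))
    m=(abs(Z-.09)<.005)&(X>.45)&(X<.6)&(Y>.03)&(Y<.16)
    p=P[m];rc=cv2.minAreaRect((p[:,:2]*1000).astype(np.float32));print("rim",m.sum(),rc)
    m=(Z>.10)&(Z<.2)&(X>.45)&(X<.6)&(Y>.115)&(Y<.18)
    print("lid",m.sum(),P[m].min(0),P[m].max(0))
    # height map 1px=0.5mm
    M=np.full((500,800),-1.0)
    mm=(X>.4)&(X<.65)&(Y>-.3)&(Y<.2)
# ortho map of color at z=.125 plane from top
c=dict(np.load("c_top.npz"))
xs=np.linspace(.65,.45,400);ys=np.linspace(-.03,-.33,600)
G=np.stack(np.meshgrid(xs,ys,indexing='ij')+(np.full((400,600),.125),),-1)
q=(G-c["origin"])@rot(c["orientation"])
u=(q[...,0]/q[...,2]*c["fx"]+c["cx"]).astype(np.float32);v=(q[...,1]/q[...,2]*c["fy"]+c["cy"]).astype(np.float32)
o=cv2.remap(cv2.cvtColor(c["pixels"],cv2.COLOR_RGB2BGR),u,v,cv2.INTER_CUBIC)
for k in range(0,600,100): cv2.line(o,(k,0),(k,399),(0,255,255),1)
for k in range(0,400,100): cv2.line(o,(0,k),(599,k),(0,255,255),1)
cv2.imwrite("pics/ortho_rack.png",o)
E
```

```text
top shelf 3989 ((542.6445922851562, -167.91433715820312), (220.33229064941406, 66.38274383544922), 79.85462188720703) 0.12567827410145493
[[ 490.5668 -270.5114]
 [ 555.9116 -282.2045]
 [ 594.7224  -65.3173]
 [ 529.3776  -53.6242]]
handle top 197 [0.5118 0.0984 0.1782] [0.5007 0.0876 0.1651] [0.5236 0.1119 0.1834]
rim 480 ((520.4902954101562, 93.74310302734375), (60.20832443237305, 85.41804504394531), 12.02096176147461)
lid 638 [0.4789 0.1299 0.1001] [0.542  0.1567 0.1673]
scene shelf 2521 ((541.0161743164062, -167.01861572265625), (221.5753631591797, 71.40168762207031), 79.55181884765625) 0.12486825825991033
[[ 485.8164 -269.4951]
 [ 556.0341 -282.4436]
 [ 596.2159  -64.5421]
 [ 525.9982  -51.5937]]
handle top 99 [0.5155 0.0957 0.175 ] [0.5023 0.0871 0.1653] [0.5244 0.1077 0.1821]
rim 283 ((518.9688720703125, 94.82860565185547), (62.20186233520508, 90.11348724365234), 11.224868774414062)
lid 460 [0.4766 0.1325 0.1   ] [0.5421 0.1594 0.1656]
```

View pics/ortho_rack.png

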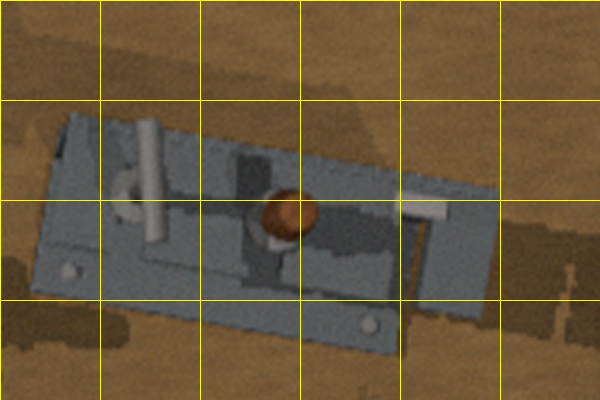

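```bash
python3 - <<'E'
from cloud import *
np.set_printoptions(precision=4,suppress=True)
for cam,px in(("top",(206,194.8)),("scene",(140.8,280.6))):
    c=dict(np.load(f"c_{cam}.npz"));P=cloud(c);print(cam,ptz(c,*px,.105))
    m=(P[...,2]>.12)&(P[...,2]<.185)&(P[...,0]>.48)&(P[...,0]<.56)&(P[...,1]>.05)&(P[...,1]<.122)
    for a in np.arange(.115,.185,.01):
        k=m&(abs(P[...,2]-a)<.005)
        if k.sum():print(round(a,3),k.sum(),P[k].mean(0))
E
python3 -m creep '{"hand":[85,85,85,85,85],"delta_pos":[[0,0,0],[0,0,0],[0,0,0],[0,0,0],[0,0,0]],"turn":[1,1,1,1,1]}' 60
python3 -m creep '{"hand":[85,85,85,85,85],"delta_pos":[[0,0,0],[0,0,0],[0,0,0],[0,0,0],[0,0,0]],"turn":[1,1,1,1,1]}' 60
python3 -m creep '{"hand":[85,85,85,85,85],"delta_pos":[[0,0,0],[0,0,0],[0,0,0],[0,0,0],[0,0,0]],"turn":[1,1,1,1,0.83]}' 60
```

```text
top [0.5126 0.0995 0.105 ]
0.125 15 [0.5094 0.0915 0.1256]
0.135 18 [0.5093 0.0925 0.136 ]
0.145 14 [0.5108 0.0918 0.1453]
0.155 13 [0.5096 0.0895 0.1552]
0.165 20 [0.5107 0.0919 0.166 ]
0.175 113 [0.5114 0.0983 0.1777]
scene [0.5082 0.0932 0.105 ]
0.125 41 [0.5163 0.0938 0.1245]
0.135 34 [0.5175 0.0934 0.1353]
0.145 39 [0.5183 0.0937 0.1454]
0.155 39 [0.5157 0.0932 0.1556]
0.165 36 [0.5181 0.0931 0.1651]
0.175 68 [0.5148 0.0961 0.1762]
clock: 2.22
tcp_pos: [0.2521, 0.5168, 0.2423]
orientation: [0.0, 0.432, 0.902, 0.0]
wrist_force: [-0.0, -1.2, -0.0]
finger_gap: 0.0848
clock: 2.63
tcp_pos: [0.2521, 0.5168, 0.2423]
orientation: [-0.0, 0.617, 0.787, 0.0]
wrist_force: [-1.1, 0.2, 0.5]
finger_gap: 0.085
clock: 3.05
tcp_pos: [0.2521, 0.5169, 0.2423]
orientation: [-0.0, 0.768, 0.64, 0.0]
wrist_force: [0.4, -0.5, -0.6]
finger_gap: 0.0851
```

```bash
cat > go.py <<'E'
import sys
from h import *
s=env.get_state();t=np.array([float(v) for v in sys.argv[1:4]])
Rm=rot(s["orientation"]);d=t-s["tcp_pos"]
print("tcp",np.round(s["tcp_pos"],4),"jaw deg",round(np.degrees(np.arctan2(Rm[1,1],Rm[0,1])),2),"dist",round(np.linalg.norm(d),4),"tool units total",np.round(Rm.T@d/.8,4),"t",s["clock"],"j",np.round(s["joint_pos"],2))
E
python3 go.py .512 .098 .242
```

```text
tcp [0.2521 0.5169 0.2423] jaw deg -10.39 dist 0.4929 tool units total [-4.564e-01  4.140e-01  4.000e-04] t 3.05 j [ 0.98  0.31  0.05  1.3  -0.    2.73]
```

```bash
for i in 1 ; do
python3 -m creep '{"hand":[85,85,85,85,85],"delta_pos":[[-0.0304,0.0276,0],[-0.0304,0.0276,0],[-0.0304,0.0276,0],[-0.0304,0.0276,0],[-0.0304,0.0276,0]],"turn":[0,0,0,0,0]}' 60
python3 -m creep '{"hand":[85,85,85,85,85],"delta_pos":[[-0.0304,0.0276,0],[-0.0304,0.0276,0],[-0.0304,0.0276,0],[-0.0304,0.0276,0],[-0.0304,0.0276,0]],"turn":[0,0,0,0,0]}' 60
python3 -m creep '{"hand":[85,85,85,85,85],"delta_pos":[[-0.0304,0.0276,0],[-0.0304,0.0276,0],[-0.0304,0.0276,0],[-0.0304,0.0276,0],[-0.0304,0.0276,0]],"turn":[0,0,0,0,0]}' 60
done; python3 go.py .512 .098 .140
```

```text
clock: 3.47
tcp_pos: [0.3398, 0.3765, 0.2424]
orientation: [0.0, 0.767, 0.642, 0.0]
wrist_force: [1.4, 0.7, -1.5]
finger_gap: 0.0848
clock: 3.88
tcp_pos: [0.4272, 0.2371, 0.2426]
orientation: [0.0, 0.767, 0.642, 0.0]
wrist_force: [0.2, 0.5, -0.4]
finger_gap: 0.0851
clock: 4.3
tcp_pos: [0.5145, 0.0978, 0.2425]
orientation: [0.0, 0.767, 0.642, 0.0]
wrist_force: [1.1, 0.8, 0.0]
finger_gap: 0.0852
tcp [0.5145 0.0978 0.2425] jaw deg -10.16 dist 0.1025 tool units total [-0.0004 -0.0031  0.1281] t 4.3 j [ 0.03  0.21 -0.09  1.27  0.    1.78]
```

```bash
python3 -m creep '{"hand":[85,85,85,85,85],"delta_pos":[[0,-0.0031,0.025],[0,0,0.028],[0,0,0.028],[0,0,0.028],[0,0,0.0191]],"turn":[0,0,0,0,0]}' 60
python3 -m creep '{"hand":[20,20,15,15,15],"delta_pos":[[0,0,0],[0,0,0],[0,0,0],[0,0,0],[0,0,0]],"turn":[0,0,0,0,0]}' 60
python3 -m creep '{"hand":[15,15,15,15,15],"delta_pos":[[0,0,0],[0,0,0],[0,0,0],[0,0,0],[0,0,0]],"turn":[0,0,0,0,0]}' 60
python3 go.py .512 .098 .260
```

```text
clock: 4.72
tcp_pos: [0.5105, 0.0995, 0.1378]
orientation: [-0.001, 0.767, 0.642, -0.001]
wrist_force: [-0.2, -1.0, -0.7]
finger_gap: 0.0847
clock: 5.13
tcp_pos: [0.5124, 0.0999, 0.1412]
orientation: [0.001, 0.767, 0.642, 0.001]
wrist_force: [-1.7, 0.7, 0.7]
finger_gap: 0.0251
clock: 5.55
tcp_pos: [0.5122, 0.1, 0.1414]
orientation: [0.001, 0.767, 0.642, 0.001]
wrist_force: [-1.1, -0.1, 5.3]
finger_gap: 0.0224
tcp [0.5122 0.1    0.1414] jaw deg -10.14 dist 0.1187 tool units total [-0.0023  0.0006 -0.1483] t 5.55 j [ 0.04  0.26 -0.28  1.03  0.    1.79]
```

```bash
python3 -m creep '{"hand":[15,15,15,15,15],"delta_pos":[[0,0,-0.02],[0,0,-0.03],[0,0,-0.03],[0,0,-0.03],[0,0,-0.03]],"turn":[0,0,0,0,0]}' 60
python3 -m creep '{"hand":[15,15,15,15,15],"delta_pos":[[0,0,0],[0,0,0],[0,0,0],[0,0,0],[0,0,0]],"turn":[0,0,0,0,0]}' 60
python3 - <<'E'
from cloud import *
for cam in("scene","top"):
    c=env.read_camera(cam);save(c,cam+"1.png");np.savez(f"c1_{cam}.npz",**c)
    im=cv2.imread(f"pics/{cam}1.png");cv2.imwrite(f"pics/{cam}1z.png",cv2.resize(im[60:260,130:380],None,fx=3,fy=3,interpolation=cv2.INTER_CUBIC))
    for f in("pinpoint","find_in"):print(cam,[(np.round(x["location"],1),round(x["score"],2)) for x in getattr(env,f)(cam,"reamer")[:2]])
E
python3 go.py .44 -.22 .26
```

```text
clock: 5.97
tcp_pos: [0.5111, 0.0998, 0.253]
orientation: [-0.0, 0.767, 0.642, -0.0]
wrist_force: [0.8, 0.3, -3.1]
finger_gap: 0.0225
clock: 6.38
tcp_pos: [0.5105, 0.0998, 0.2502]
orientation: [-0.001, 0.767, 0.642, -0.001]
wrist_force: [0.6, -0.8, -1.9]
finger_gap: 0.0225
scene [(array([103.1, 284. ]), 0.66)]
scene [(array([108.5, 284. ]), 0.83)]
top [(array([201.6, 183.7]), 0.69)]
top [(array([205.7, 188.9]), 0.65)]
tcp [0.5113 0.0998 0.2515] jaw deg -10.16 dist 0.3277 tool units total [-0.4092 -0.0172 -0.0106] t 6.6833 j [ 0.04  0.21 -0.07  1.29  0.    1.79]
```

View pics/scene1z.png

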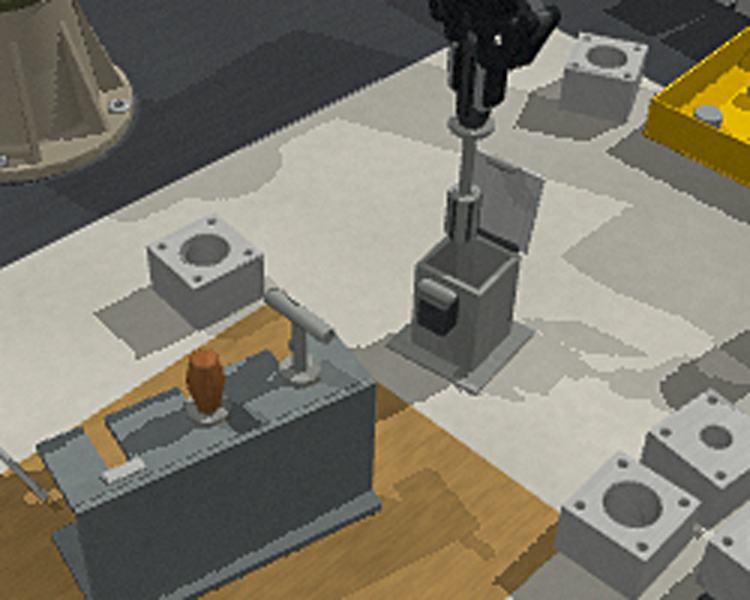

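```bash
python3 -m creep '{"hand":[15,15,15,15,15],"delta_pos":[[-0.03,-0.015,0],[-0.042,0,0],[-0.042,0,0],[-0.042,0,0],[-0.042,0,0]],"turn":[0,0,0,0,0]}' 60
python3 -m creep '{"hand":[15,15,15,15,15],"delta_pos":[[-0.042,0,0],[-0.042,0,0],[-0.042,0,0],[-0.042,0,0],[-0.042,0,0]],"turn":[0,0,0,0,0]}' 60
python3 -m creep '{"hand":[15,15,15,15,15],"delta_pos":[[0,0,0],[0,0,0],[0,0,0],[0,0,0],[0,0,0]],"turn":[0,0,0,0,0]}' 60
python3 go.py .4436 -.221 .168
```

```text
clock: 7.1
tcp_pos: [0.4712, -0.0552, 0.252]
orientation: [0.0, 0.767, 0.642, 0.0]
wrist_force: [0.6, -0.8, -3.1]
finger_gap: 0.0228
clock: 7.52
tcp_pos: [0.4415, -0.221, 0.252]
orientation: [0.0, 0.767, 0.642, 0.0]
wrist_force: [0.6, 0.2, -1.9]
finger_gap: 0.0226
clock: 7.93
tcp_pos: [0.4422, -0.2182, 0.2519]
orientation: [-0.0, 0.766, 0.642, 0.0]
wrist_force: [-0.3, -0.7, -2.3]
finger_gap: 0.0228
tcp [ 0.4422 -0.2182  0.2519] jaw deg -10.05 dist 0.0839 tool units total [-0.0032  0.0023  0.1048] t 7.9333 j [-0.62  0.15 -0.14  1.28  0.    1.12]
```

```bash
python3 -m creep '{"hand":[15,15,15,15,15],"delta_pos":[[-0.0032,0.0023,0.025],[0,0,0.025],[0,0,0.025],[0,0,0.025],[0,0,0]],"turn":[0,0,0,0,0]}' 60
python3 -m creep '{"hand":[15,15,15,15,15],"delta_pos":[[0,0,0],[0,0,0],[0,0,0],[0,0,0],[0,0,0]],"turn":[0,0,0,0,0]}' 60
python3 - <<'E'
from cloud import *
np.set_printoptions(precision=4,suppress=True)
for cam in("scene","top"):
    c=env.read_camera(cam);save(c,cam+"2.png");np.savez(f"c2_{cam}.npz",**c);P=cloud(c)
    r0,c0=(110,80) if cam=="scene" else (130,290)
    im=cv2.imread(f"pics/{cam}2.png");cv2.imwrite(f"pics/{cam}2z.png",cv2.resize(im[r0:r0+180,c0:c0+200],None,fx=3.2,fy=3.2,interpolation=cv2.INTER_CUBIC))
    for x in env.pinpoint(cam,"reamer")[:2]:print(cam,np.round(x["location"],1),round(x["score"],2),ptz(c,*x["location"],.1365))
    m=(abs(P[...,0]-.444)<.04)&(abs(P[...,1]+.22)<.04)
    for a in np.arange(.03,.17,.005):
        k=m&(abs(P[...,2]-a)<.0025)
        if k.sum()>3:print(round(a,3),k.sum(),P[k].mean(0),np.ptp(P[k],axis=0))
E
python3 go.py .5273 -.236 .172
```

```text
clock: 8.35
tcp_pos: [0.4416, -0.2196, 0.1683]
orientation: [-0.003, 0.766, 0.643, -0.001]
wrist_force: [-1.4, 0.9, -2.0]
finger_gap: 0.0227
clock: 8.77
tcp_pos: [0.444, -0.2225, 0.1729]
orientation: [0.001, 0.767, 0.642, 0.0]
wrist_force: [0.2, 0.1, -2.1]
finger_gap: 0.0226
scene [181.  148.7] 0.82 [ 0.4475 -0.2241  0.1365]
0.065 4 [ 0.4497 -0.2194  0.0654] [0.0105 0.0216 0.003 ]
0.075 44 [ 0.4461 -0.222   0.0759] [0.0208 0.0241 0.0041]
0.08 17 [ 0.4443 -0.2277  0.0789] [0.0173 0.0182 0.0048]
0.085 9 [ 0.4474 -0.2242  0.0849] [0.0066 0.008  0.0039]
0.09 7 [ 0.4469 -0.223   0.0893] [0.0032 0.01   0.0048]
0.095 9 [ 0.4471 -0.2246  0.095 ] [0.0067 0.0064 0.0044]
0.1 9 [ 0.4466 -0.2244  0.1003] [0.0054 0.0083 0.0046]
0.105 8 [ 0.447  -0.2228  0.1048] [0.0042 0.0093 0.0045]
0.11 9 [ 0.4466 -0.2244  0.1101] [0.0073 0.006  0.0045]
0.115 10 [ 0.4462 -0.2231  0.1151] [0.005  0.011  0.0044]
0.12 6 [ 0.447  -0.2235  0.12  ] [0.0037 0.0078 0.0038]
0.135 4 [ 0.4557 -0.2299  0.1366] [0.0118 0.0137 0.0012]
0.14 77 [ 0.4515 -0.2265  0.1409] [0.0276 0.032  0.0045]
0.145 21 [ 0.4515 -0.2244  0.1441] 
[... 832 characters left out ...]
-0.2187  0.079 ] [0.0182 0.0148 0.0046]
0.085 4 [ 0.4462 -0.2186  0.0852] [0.0054 0.0024 0.0033]
0.09 7 [ 0.4451 -0.2191  0.0903] [0.009  0.0027 0.0039]
0.14 79 [ 0.4468 -0.2124  0.1413] [0.0313 0.0202 0.0045]
0.145 24 [ 0.4457 -0.2124  0.1431] [0.0263 0.0152 0.0016]
0.15 14 [ 0.4473 -0.2138  0.1506] [0.0211 0.0105 0.0041]
0.155 12 [ 0.4469 -0.2128  0.1556] [0.0193 0.0064 0.0035]
0.16 15 [ 0.4463 -0.2134  0.1598] [0.0207 0.0069 0.0046]
0.165 16 [ 0.4482 -0.2128  0.1658] [0.0254 0.0068 0.0046]
0.17 30 [ 0.445  -0.2132  0.17  ] [0.0453 0.011  0.0049]
tcp [ 0.4435 -0.2223  0.1721] jaw deg -10.16 dist 0.0849 tool units total [0.0017 0.1061 0.0002] t 8.9667 j [-0.63  0.2  -0.29  1.09  0.    1.12]
```

View pics/scene2z.png

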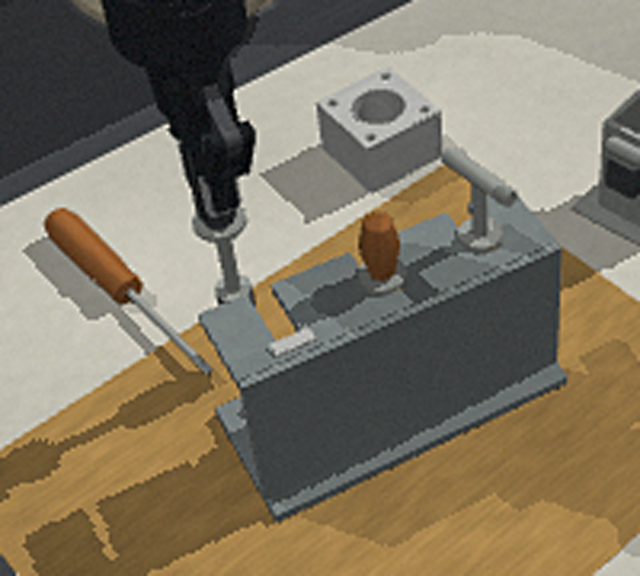

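View pics/top2z.png

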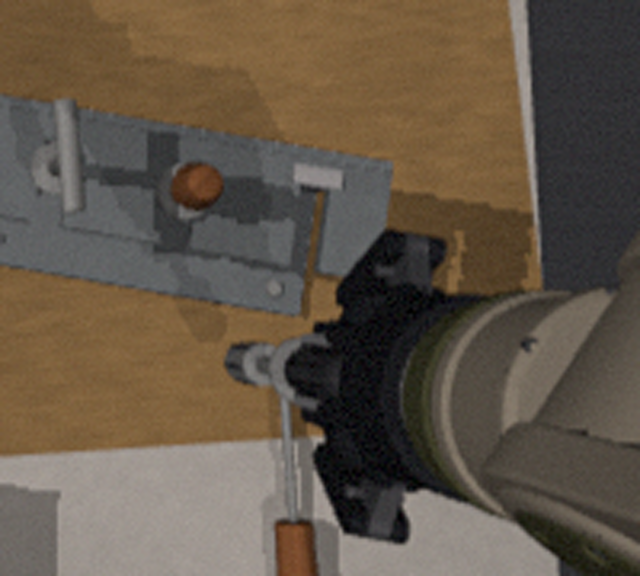

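```bash
python3 -m creep '{"hand":[15,15,15,15,15],"delta_pos":[[0.002,0.01,0.004],[0,0.015,0],[0,0.015,0],[0,0.01,0],[0,0.005,0]],"turn":[0,0,0,0,0]}' 60
python3 go.py .5273 -.236 .168
python3 -m creep '{"hand":[15,15,15,15,15],"delta_pos":[[0,0.01,0],[0,0.01,0],[0,0,0],[0,0,0],[0,0,0]],"turn":[0,0,0,0,0]}' 60
python3 go.py .5273 -.236 .168
```

```text
clock: 9.38
tcp_pos: [0.4883, -0.2287, 0.1682]
orientation: [0.0, 0.767, 0.642, 0.0]
wrist_force: [-0.1, 0.1, -2.3]
finger_gap: 0.0226
tcp [ 0.4883 -0.2287  0.1682] jaw deg -10.13 dist 0.0397 tool units total [-0.0005  0.0496  0.0003] t 9.3833 j [-0.59  0.28 -0.19  1.11  0.    1.16]
clock: 9.8
tcp_pos: [0.5025, -0.231, 0.1684]
orientation: [-0.0, 0.767, 0.642, -0.0]
wrist_force: [0.8, 1.5, -1.5]
finger_gap: 0.0228
tcp [ 0.5025 -0.231   0.1684] jaw deg -10.15 dist 0.0253 tool units total [-0.0006  0.0317  0.0005] t 9.8 j [-0.58  0.3  -0.15  1.12  0.    1.17]
```

Entered the slot with no force building up. Next I go fully in and look.

```bash
python3 -m creep '{"hand":[15,15,15,15,15],"delta_pos":[[0,0.01,0],[0,0.01,0],[0,0.01,0],[0,0.004,0],[0,0,0]],"turn":[0,0,0,0,0]}' 60
python3 -m creep '{"hand":[15,15,15,15,15],"delta_pos":[[0,0,0.003],[0,0,0.002],[0,0,0],[0,0,0],[0,0,0]],"turn":[0,0,0,0,0]}' 60
python3 go.py .5273 -.236 .162
python3 - <<'E'
from cloud import *
for cam in("scene","top"):
    c=env.read_camera(cam);save(c,cam+"3.png")
    r0,c0=(110,80) if cam=="scene" else (130,290)
    im=cv2.imread(f"pics/{cam}3.png");cv2.imwrite(f"pics/{cam}3z.png",cv2.resize(im[r0:r0+180,c0:c0+200],None,fx=3.2,fy=3.2,interpolation=cv2.INTER_CUBIC))
E
```

```text
clock: 10.22
tcp_pos: [0.5306, -0.2363, 0.1685]
orientation: [0.0, 0.767, 0.642, 0.0]
wrist_force: [0.1, -0.6, -2.3]
finger_gap: 0.0229
clock: 10.63
tcp_pos: [0.5293, -0.2359, 0.1646]
orientation: [-0.0, 0.767, 0.642, -0.0]
wrist_force: [-0.3, 0.2, -1.3]
finger_gap: 0.0226
tcp [ 0.5293 -0.2359  0.1646] jaw deg -10.16 dist 0.0033 tool units total [-0.0005 -0.0024  0.0033] t 10.6333 j [-0.56  0.35 -0.09  1.13  0.    1.19]
```

View pics/scene3z.png

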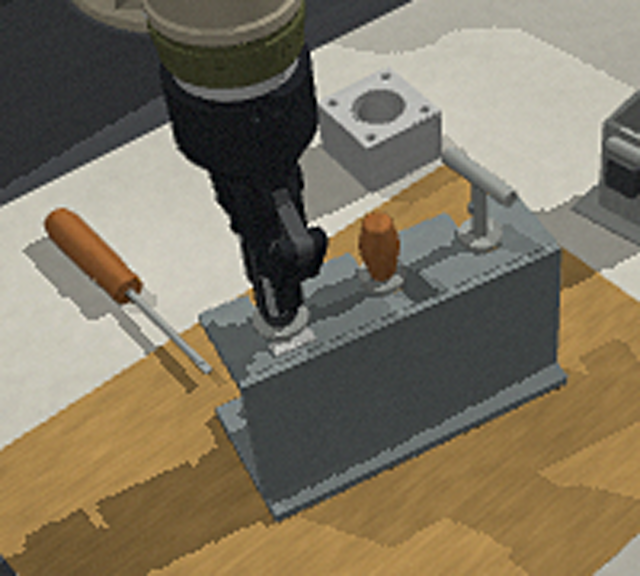

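View pics/top3z.png

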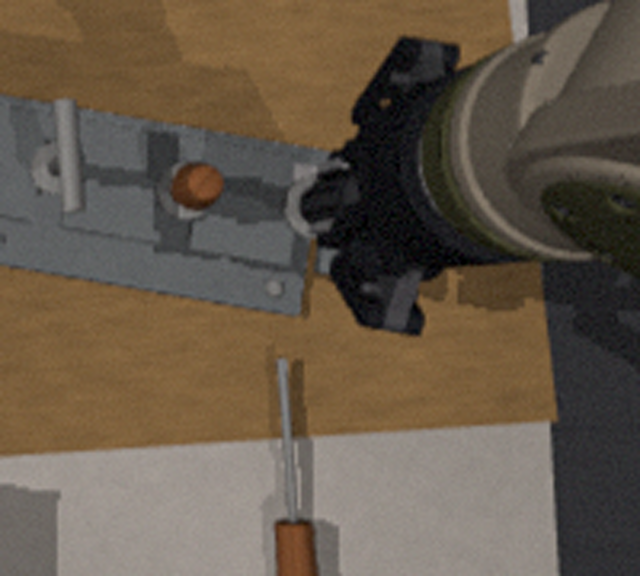

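```bash
python3 -m creep '{"hand":[15,15,15,15,15],"delta_pos":[[0,0,0.001],[0,0,0.001],[0,0,0.001],[0,0,0],[0,0,0]],"turn":[0,0,0,0,0]}' 60
python3 -m creep '{"hand":[15,15,30,30,30],"delta_pos":[[0,0,0.0008],[0,0,0],[0,0,0],[0,0,0],[0,0,0]],"turn":[0,0,0,0,0]}' 20
python3 -m creep '{"hand":[85,85,85,85,85],"delta_pos":[[0,0,0],[0,0,0],[0,0,0],[0,0,0],[0,0,0]],"turn":[0,0,0,0,0]}' 60
python3 go.py .5273 -.236 .27
```

```text
clock: 11.15
tcp_pos: [0.5295, -0.2359, 0.1621]
orientation: [-0.0, 0.767, 0.642, 0.0]
wrist_force: [0.3, 0.7, -2.8]
finger_gap: 0.0228
clock: 11.57
tcp_pos: [0.5298, -0.2362, 0.1619]
orientation: [0.0, 0.767, 0.642, 0.0]
wrist_force: [-0.3, -0.1, -0.5]
finger_gap: 0.0301
clock: 11.98
tcp_pos: [0.5296, -0.236, 0.1616]
orientation: [0.0, 0.767, 0.642, 0.0]
wrist_force: [0.5, 0.0, 0.7]
finger_gap: 0.085
tcp [ 0.5296 -0.236   0.1616] jaw deg -10.15 dist 0.1084 tool units total [-0.0005 -0.0028 -0.1355] t 11.9833 j [-0.56  0.36 -0.09  1.12  0.    1.19]
```

```bash
python3 -m creep '{"hand":[85,85,85,85,85],"delta_pos":[[0,0,-0.015],[0,0,-0.03],[0,0,-0.035],[0,0,-0.035],[0,0,-0.035]],"turn":[0,0,0,0,0]}' 60
python3 go.py .505 .19 .27
python3 - <<'E'
from cloud import *
np.set_printoptions(precision=4,suppress=True)
for cam in("scene","top"):
    c=env.read_camera(cam);save(c,cam+"4.png");np.savez(f"c4_{cam}.npz",**c);P=cloud(c)
    r0,c0=(110,80) if cam=="scene" else (130,290)
    im=cv2.imread(f"pics/{cam}4.png");cv2.imwrite(f"pics/{cam}4z.png",cv2.resize(im[r0:r0+180,c0:c0+200],None,fx=3.2,fy=3.2,interpolation=cv2.INTER_CUBIC))
    for x in env.pinpoint(cam,"reamer")[:2]:print(cam,np.round(x["location"],1),round(x["score"],2),ptz(c,*x["location"],.125))
E
```

```text
clock: 12.4
tcp_pos: [0.5293, -0.2358, 0.2827]
orientation: [-0.0, 0.767, 0.642, -0.0]
wrist_force: [0.6, -1.0, 0.1]
finger_gap: 0.0851
tcp [ 0.5293 -0.2358  0.2827] jaw deg -10.15 dist 0.4267 tool units total [ 0.5186 -0.1236  0.0161] t 12.4 j [-0.56  0.32  0.15  1.4   0.    1.19]
scene [210.5 168. ] 0.74 [ 0.529  -0.2349  0.125 ]
top [194.4 388.4] 0.65 [ 0.5304 -0.2389  0.125 ]
```

View pics/scene4z.png

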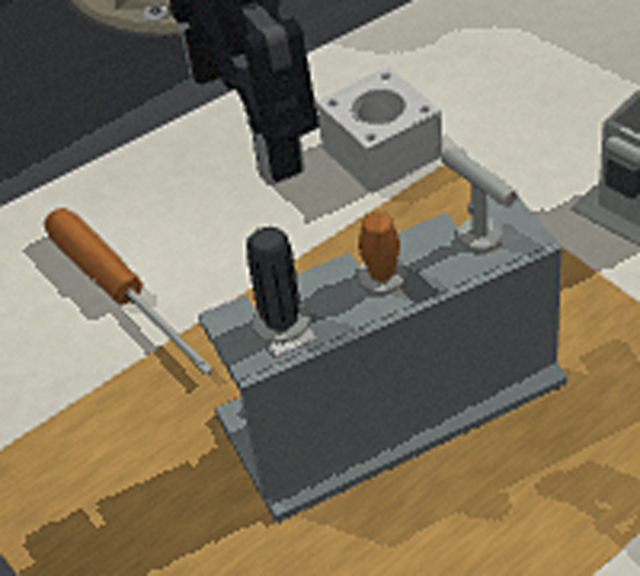

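The reamer hangs upright at scene (210,168). Both cameras put it within about 3 mm of the slot point. Next is the lid: measure it before approaching from behind.

Run:
```python
from cloud import *
np.set_printoptions(precision=4,suppress=True)
for cam in("top","scene"):
    c=dict(np.load(f"c4_{cam}.npz"));P=cloud(c)
    m=(P[...,2]>.105)&(P[...,2]<.2)&(P[...,0]>.45)&(P[...,0]<.58)&(P[...,1]>.1)&(P[...,1]<.19)
    p=P[m];print(cam,m.sum(),p.min(0),p.max(0))
    for a in np.arange(.11,.175,.01):
        k=p[abs(p[:,2]-a)<.005]
        if len(k)>8:
            v=np.linalg.svd(k[:,:2]-k[:,:2].mean(0))[2][0];print(round(a,3),len(k),k.mean(0),k.min(0),k.max(0),np.degrees(np.arctan2(v[1],v[0])))
    m=(abs(P[...,2]-.09)<.004)&(P[...,0]>.45)&(P[...,0]<.6)&(P[...,1]>.03)&(P[...,1]<.16)
    rc=cv2.minAreaRect((P[m][:,:2]*1000).astype(np.float32));print("rim",m.sum(),rc,cv2.boxPoints(rc).round(0).tolist())
    m=(P[...,2]>.06)&(P[...,2]<.13)&(P[...,0]>.45)&(P[...,0]<.6)&(P[...,1]>.02)&(P[...,1]<.06)
    print("catch",m.sum(),P[m].mean(0),P[m].min(0),P[m].max(0))
```

```text
top 596 [0.4789 0.1315 0.1051] [0.5418 0.157  0.1675]
0.11 89 [0.5102 0.1378 0.1102] [0.4807 0.1315 0.1051] [0.5411 0.1454 0.115 ] -168.51636606515686
0.12 88 [0.5112 0.1401 0.1203] [0.4789 0.1333 0.115 ] [0.5418 0.1468 0.125 ] -168.8495526601453
0.13 76 [0.5088 0.1415 0.1293] [0.4789 0.1346 0.1251] [0.5411 0.1483 0.1348] -168.65657879868348
0.14 62 [0.5069 0.1434 0.1401] [0.4789 0.1367 0.1351] [0.5401 0.151  0.145 ] -168.4680884495285
0.15 75 [0.5098 0.1468 0.1505] [0.4789 0.1393 0.1452] [0.5407 0.1557 0.155 ] -168.05697141556234
0.16 170 [0.5095 0.1457 0.1587] [0.4789 0.1325 0.155 ] [0.5399 0.157  0.165 ] -168.73658926094498
0.17 36 [0.5104 0.1375 0.1658] [0.4998 0.1333 0.165 ] [0.5224 0.1406 0.1675] -170.94373380672644
rim 440 ((521.1868896484375, 93.71525573730469), (61.4566535949707, 85.12467956542969), 11.823628425598145) [[482.0, 129.0], [500.0, 46.0], [560.0, 58.0], [543.0, 142.0]]
catch 94 [0.526  0.0555 0.0913] [0.5114 0.0504 0.0613] [0.5424 0.0596 0.0976]
scene 516 [0.4769 0.1299 0.105 ] [0.5429 0.1585 0.1661]
0.11 91 [0.5119 0.139  0.1101] [0.4797 0.1299 0.105 ] [0.5411 0.1485 0.1149] 12.190450254899094
0.12 90 [0.5104 0.1405 0.1199] [0.4788 0.1311 0.1151] [0.5429 0.1499 0.1249] 11.588661231306654
0.13 103 [0.5106 0.1426 0.1299] [0.4787 0.1327 0.125 ] [0.5404 0.1527 0.135 ] 11.096236328460302
0.14 101 [0.5113 0.1453 0.14  ] [0.4769 0.1367 0.1351] [0.5405 0.1542 0.1449] 12.151369816504731
0.15 77 [0.5112 0.147  0.1498] [0.4776 0.1385 0.145 ] [0.5398 0.1585 0.1549] 12.534894243663055
0.16 47 [0.5119 0.1413 0.1599] [0.4789 0.1331 0.1552] [0.5391 0.1559 0.165 ] 11.87763587260742
rim 310 ((518.8475952148438, 94.45022583007812), (62.77284622192383, 91.09687042236328), 11.336739540100098) [[479.0, 133.0], [497.0, 44.0], [559.0, 56.0], [541.0, 145.0]]
catch 137 [0.5284 0.0546 0.0803] [0.5106 0.0483 0.0601] [0.5431 0.0599 0.096 ]
```

```bash
python3 -m creep '{"hand":[60,30,0,0,0],"delta_pos":[[0.0346,-0.0085,0],[0.0346,-0.0085,0],[0.0346,-0.0085,0],[0.0346,-0.0085,0],[0.0346,-0.0085,0]],"turn":[0,0,0,0,0]}' 40
python3 -m creep '{"hand":[0,0,0,0,0],"delta_pos":[[0.0346,-0.0085,0],[0.0346,-0.0085,0],[0.0346,-0.0085,0],[0.0346,-0.0085,0],[0.0346,-0.0085,0]],"turn":[0,0,0,0,0]}' 40
python3 -m creep '{"hand":[0,0,0,0,0],"delta_pos":[[0.0346,-0.0085,0],[0.0346,-0.0085,0],[0.0346,-0.0085,0],[0.0346,-0.0085,0],[0.0346,-0.0085,0]],"turn":[0,0,0,0,0]}' 40
python3 -m creep '{"hand":[0,0,0,0,0],"delta_pos":[[0,0,0],[0,0,0],[0,0,0],[0,0,0],[0,0,0]],"turn":[-1,-1,-1,-1,-0.37]}' 40
python3 go.py .500 .191 .146
```

```text
clock: 13.02
tcp_pos: [0.5193, -0.0924, 0.2797]
orientation: [-0.001, 0.767, 0.642, -0.001]
wrist_force: [-0.6, 0.6, -0.2]
finger_gap: 0.025
clock: 13.43
tcp_pos: [0.5102, 0.0498, 0.2798]
orientation: [-0.001, 0.767, 0.642, -0.001]
wrist_force: [0.6, 0.7, -1.1]
finger_gap: -0.0002
clock: 13.85
tcp_pos: [0.5012, 0.1919, 0.2798]
orientation: [-0.001, 0.767, 0.642, -0.001]
wrist_force: [1.1, 0.7, -0.4]
finger_gap: -0.0003
clock: 14.27
tcp_pos: [0.5013, 0.1907, 0.2796]
orientation: [-0.001, 0.63, 0.777, -0.001]
wrist_force: [-1.1, 0.2, 0.2]
finger_gap: -0.0004
tcp [0.5013 0.1907 0.2796] jaw deg 11.95 dist 0.1336 tool units total [ 0.0007 -0.001   0.167 ] t 14.2667 j [0.21 0.23 0.03 1.37 0.   1.58]
```

```bash
python3 -m creep '{"hand":[0,0,0,0,0],"delta_pos":[[0,0,0.04],[0,0,0.04],[0,0,0.04],[0,0,0.035],[0,0,0.012]],"turn":[0,0,0,0,0]}' 40
python3 go.py .5105 .142 .146
python3 - <<'E'
from cloud import *
for cam in("scene","top"):
    c=env.read_camera(cam);save(c,cam+"5.png")
    r0,c0=(60,220) if cam=="scene" else (130,120)
    im=cv2.imread(f"pics/{cam}5.png");cv2.imwrite(f"pics/{cam}5z.png",cv2.resize(im[r0:r0+140,c0:c0+160],None,fx=3.2,fy=3.2,interpolation=cv2.INTER_CUBIC))
E
```

```text
clock: 14.68
tcp_pos: [0.4983, 0.1898, 0.1421]
orientation: [-0.003, 0.631, 0.775, -0.004]
wrist_force: [-1.3, -0.7, 0.6]
finger_gap: -0.0001
tcp [0.4983 0.1898 0.1421] jaw deg 11.7 dist 0.0495 tool units total [-0.0616  0.0028 -0.0049] t 14.6833 j [ 0.21  0.29 -0.23  1.05  0.    1.58]
```

View pics/scene5z.png

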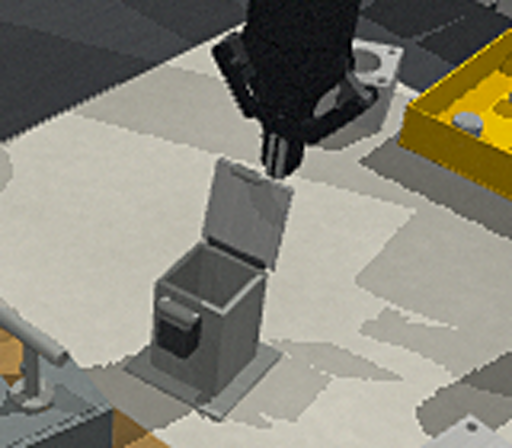

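View pics/top5z.png

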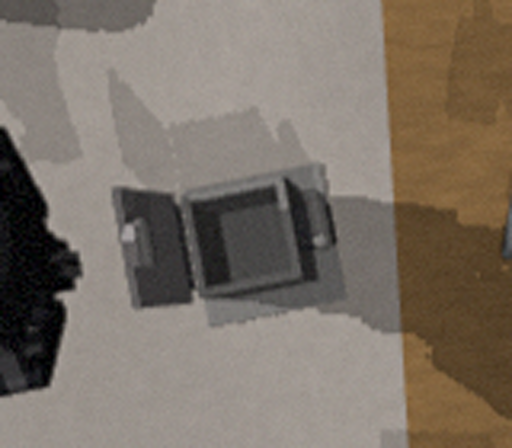

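```bash
python3 -m creep '{"hand":[0,0,0,0,0],"delta_pos":[[-0.016,0.001,0],[-0.016,0.001,0],[-0.012,0.001,0],[-0.012,0,0],[-0.012,0,0]],"turn":[0,0,0,0,0]}' 40
python3 go.py .5105 .142 .146
python3 -m creep '{"hand":[0,0,0,0,0],"delta_pos":[[-0.012,0,0],[-0.012,0,0],[0,0,0],[0,0,0],[0,0,0]],"turn":[0,0,0,0,0]}' 40
python3 go.py .5105 .142 .146
python3 - <<'E'
from cloud import *
for cam in("scene","top"):
    c=env.read_camera(cam);save(c,cam+"6.png")
    r0,c0=(60,220) if cam=="scene" else (130,120)
    im=cv2.imread(f"pics/{cam}6.png");cv2.imwrite(f"pics/{cam}6z.png",cv2.resize(im[r0:r0+140,c0:c0+160],None,fx=3.2,fy=3.2,interpolation=cv2.INTER_CUBIC))
E
```

```text
clock: 15.2
tcp_pos: [0.517, 0.1369, 0.1493]
orientation: [0.001, 0.632, 0.775, 0.001]
wrist_force: [0.3, 1.6, 0.7]
finger_gap: 0.0002
tcp [0.517  0.1369 0.1493] jaw deg 11.66 dist 0.0089 tool units total [ 0.0079 -0.0066  0.0041] t 15.2 j [ 0.11  0.28 -0.23  1.06  0.    1.48]
clock: 15.62
tcp_pos: [0.5195, 0.1189, 0.1479]
orientation: [-0.0, 0.632, 0.775, -0.0]
wrist_force: [0.9, 0.4, 0.6]
finger_gap: -0.0001
tcp [0.5195 0.1189 0.1479] jaw deg 11.68 dist 0.0249 tool units total [ 0.0306 -0.0051  0.0024] t 15.6167 j [ 0.07  0.28 -0.24  1.05 -0.    1.44]
```

View pics/scene6z.png

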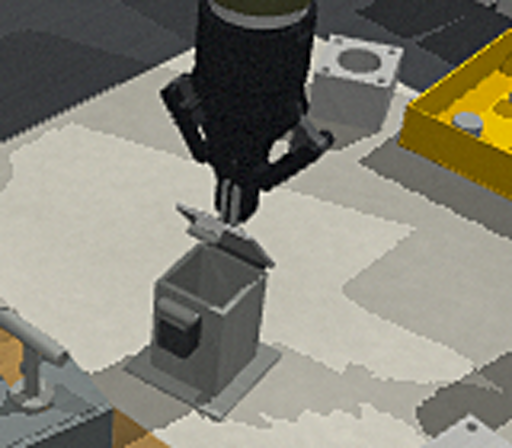

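The lid is about halfway down, with the tips on its upper face (crop 235,215). Next I push it over and down towards the catch.

```bash
python3 -m creep '{"hand":[0,0,0,0,0],"delta_pos":[[-0.012,0,0.006],[-0.012,0,0.007],[-0.011,0,0.007],[-0.01,0,0.007],[0,0,0.005]],"turn":[0,0,0,0,0]}' 40
python3 -m creep '{"hand":[0,0,0,0,0],"delta_pos":[[0,0,0],[0,0,0],[0,0,0],[0,0,0],[0,0,0]],"turn":[0,0,0,0,0]}' 40
python3 go.py .5226 .0836 .111
python3 - <<'E'
from cloud import *
for cam in("scene","top"):
    c=env.read_camera(cam);save(c,cam+"7.png")
    r0,c0=(60,220) if cam=="scene" else (130,120)
    im=cv2.imread(f"pics/{cam}7.png");cv2.imwrite(f"pics/{cam}7z.png",cv2.resize(im[r0:r0+140,c0:c0+160],None,fx=3.2,fy=3.2,interpolation=cv2.INTER_CUBIC))
E
```

```text
clock: 16.13
tcp_pos: [0.527, 0.0819, 0.1213]
orientation: [0.0, 0.632, 0.775, -0.001]
wrist_force: [0.8, -0.4, 1.1]
finger_gap: -0.0001
clock: 16.55
tcp_pos: [0.527, 0.0841, 0.1227]
orientation: [0.0, 0.631, 0.776, 0.0]
wrist_force: [0.9, 0.7, 0.2]
finger_gap: -0.0
tcp [0.527  0.0841 0.1227] jaw deg 11.72 dist 0.0125 tool units total [ 0.0005 -0.0055  0.0146] t 16.55 j [ 0.01  0.3  -0.27  1.    0.    1.37]
```

View pics/scene7z.png

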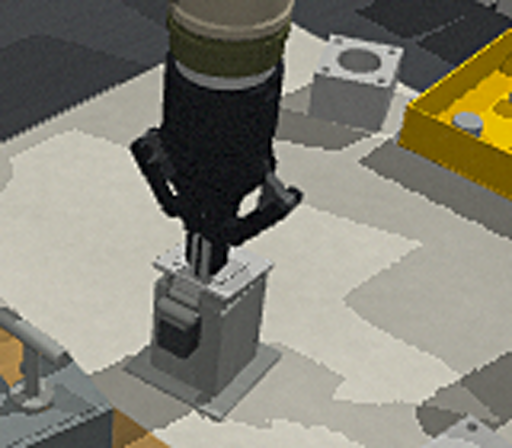

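```bash
python3 -m creep '{"hand":[0,0,0,0,0],"delta_pos":[[0,0,0.003],[0,0,0.003],[0,0,0.003],[0,0,0.003],[0,0,0.002]],"turn":[0,0,0,0,0]}' 40
python3 -m creep '{"hand":[0,0,0,0,0],"delta_pos":[[0,0,0.001],[0,0,0.001],[0,0,0],[0,0,0],[0,0,0]],"turn":[0,0,0,0,0]}' 40
python3 go.py .5226 .0836 .111
```

```text
clock: 17.07
tcp_pos: [0.5273, 0.0836, 0.1113]
orientation: [0.0, 0.631, 0.775, 0.0]
wrist_force: [0.3, -1.3, 1.0]
finger_gap: -0.0001
clock: 17.48
tcp_pos: [0.5267, 0.0839, 0.1094]
orientation: [-0.0, 0.631, 0.776, -0.0]
wrist_force: [-0.1, 0.4, 1.0]
finger_gap: 0.0002
tcp [0.5267 0.0839 0.1094] jaw deg 11.71 dist 0.0044 tool units total [ 0.0006 -0.0051 -0.002 ] t 17.4833 j [ 0.01  0.31 -0.29  0.97  0.    1.37]
```

```bash
python3 -m creep '{"hand":[0,0,0,0,0],"delta_pos":[[0,0,0.001],[0,0,0.001],[0,0,0],[0,0,0],[0,0,0]],"turn":[0,0,0,0,0]}' 40
python3 -m creep '{"hand":[0,0,0,0,0],"delta_pos":[[0,0,0.001],[0,0,0.001],[0,0,0],[0,0,0],[0,0,0]],"turn":[0,0,0,0,0]}' 40
```

```text
clock: 17.9
tcp_pos: [0.527, 0.0839, 0.1088]
orientation: [0.0, 0.631, 0.776, 0.0]
wrist_force: [-2.0, -0.6, 6.3]
finger_gap: -0.0002
clock: 18.32
tcp_pos: [0.527, 0.0839, 0.1085]
orientation: [0.001, 0.631, 0.776, 0.001]
wrist_force: [-4.7, 0.7, 15.4]
finger_gap: -0.0002
```

```bash
python3 -m creep '{"hand":[0,0,0,0,0],"delta_pos":[[0,0,-0.01],[0,0,-0.03],[0,0,-0.04],[0,0,-0.045],[0,0,-0.045]],"turn":[0,0,0,0,0]}' 40
python3 -m creep '{"hand":[0,0,0,0,0],"delta_pos":[[0.05,0,0],[0.05,0,0],[0.05,0,0],[0.05,0,0],[0.03,0,0]],"turn":[0,0,0,0,0]}' 40
python3 - <<'E'
from cloud import *
np.set_printoptions(precision=4,suppress=True)
ims=[]
for cam in("scene","top"):
    c=env.read_camera(cam);save(c,cam+"8.png");P=cloud(c)
    r0,c0=(60,130) if cam=="scene" else (130,120)
    im=cv2.imread(f"pics/{cam}8.png");ims.append(cv2.resize(im[r0:r0+210,c0:c0+(230 if cam=="scene" else 300)],None,fx=2.6,fy=2.6,interpolation=cv2.INTER_CUBIC)); cv2.imwrite(f"pics/{cam}8z.png",ims[-1])
    m=(P[...,2]>.085)&(P[...,2]<.13)&(P[...,0]>.47)&(P[...,0]<.57)&(P[...,1]>.07)&(P[...,1]<.135)
    p=P[m];d=np.array([-.203,.979])
    s=(p[:,:2]-[.518,.1035])@d
    print(cam,len(p),np.median(p[:,2]),"slope along pot x (rad):",np.polyfit(s,p[:,2],1)); 
    for x in env.pinpoint(cam,"reamer")[:1]:print(np.round(x["location"],1),round(x["score"],2),ptz(c,*x["location"],.125))
    for n in("tee_key","countersink"):
        for x in env.pinpoint(cam,n)[:1]:print(n,np.round(x["location"],1),round(x["score"],2))
E
```

```text
clock: 18.73
tcp_pos: [0.5262, 0.0838, 0.2435]
orientation: [-0.001, 0.631, 0.775, -0.0]
wrist_force: [0.8, 0.5, -0.6]
finger_gap: 0.0002
clock: 19.15
tcp_pos: [0.4885, 0.2671, 0.2426]
orientation: [-0.0, 0.631, 0.776, 0.001]
wrist_force: [0.0, 0.0, -0.2]
finger_gap: 0.0002
scene 533 0.09808022312247067 slope along pot x (rad): [0.0239 0.0977]
[213.5 165.8] 0.95 [ 0.5325 -0.2423  0.125 ]
tee_key [182.2 231.4] 0.71
countersink [190.  197.4] 0.79
top 1243 0.09917004663929752 slope along pot x (rad): [-0.0078  0.0992]
[193.6 387.5] 0.78 [ 0.5318 -0.2374  0.125 ]
tee_key [184.  307.9] 0.73
countersink [186.9 346.8] 0.64
```

View pics/scene8z.png

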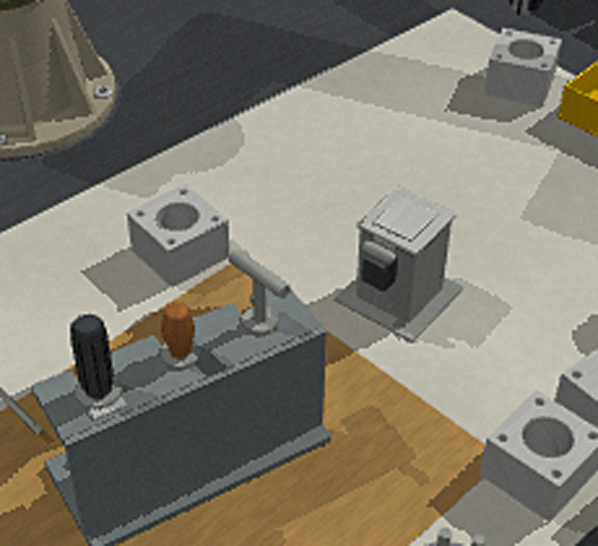

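The lid is flat and shut. One scene fix of the reamer, at y -0.242, disagrees with the others, so I'll check its axis from depth.

Run:
```python
from cloud import *
np.set_printoptions(precision=4,suppress=True)
ex=np.array([.9843,-.1762]);ey=np.array([.1762,.9843])
for cam in("scene","top"):
    c=env.read_camera(cam);P=cloud(c)
    m=(P[...,2]>.12)&(P[...,2]<.22)&(abs(P[...,0]-.53)<.035)&(abs(P[...,1]+.237)<.035)
    for lo,hi in((.134,.15),(.15,.165),(.165,.18),(.18,.193),(.193,.206)):
        k=P[m&(P[...,2]>lo)&(P[...,2]<hi)]
        if len(k)>5:
            q=k[:,:2]-[.5273,-.236];a=q@ex;b=q@ey
            print(cam,lo,len(k),"slot x min/max",a.min(),a.max(),"y",b.min(),b.max(),"zmax",k[:,2].max())
    k=P[m&(abs(P[...,2]-.130)<.003)];q=k[:,:2]-[.5273,-.236];print("collar top",len(k),(q@ex).min(),(q@ex).max(),(q@ey).min(),(q@ey).max())
```

```text
scene 0.134 73 slot x min/max -0.0025337684862145188 0.0145677351941422 y -0.011805954571337552 0.012702734996286344 zmax 0.14975555948409103
scene 0.15 71 slot x min/max -0.001233698639085849 0.01591546562466887 y -0.011717331347514749 0.012666031564674976 zmax 0.16499274134957087
scene 0.165 76 slot x min/max -0.0003465229760103016 0.014869540835633981 y -0.012265186956720228 0.012610226149765823 zmax 0.17988100546954533
scene 0.18 74 slot x min/max 9.892103960427849e-05 0.014531930799514068 y -0.01253152363758608 0.012648666248405464 zmax 0.19293058026388243
scene 0.193 108 slot x min/max -0.007184264508746679 0.0150496574460229 y -0.01124497350781465 0.011101955110490782 zmax 0.20159116451400816
collar top 136 -0.023227656511455152 0.03173902519449846 -0.037723602002997965 0.034570581647020926
top 0.134 37 slot x min/max -0.008925729204120986 0.012896651728292782 y 0.0032067177630355505 0.013011929941935048 zmax 0.14973032846109557
top 0.15 51 slot x min/max -0.009378805290540587 0.013618412048605527 y -0.006527955533785083 0.012938423196226404 zmax 0.1649952445094427
top 0.165 55 slot x min/max -0.009368083879968713 0.01419450586644661 y -0.006760442945333969 0.012977179281869514 zmax 0.1799203687771348
top 0.18 49 slot x min/max -0.009626652024199853 0.013656652015029885 y -0.006523175063407063 0.013300401710580131 zmax 0.19261599760837744
top 0.193 198 slot x min/max -0.008627937340078981 0.014662185434339062 y -0.010020004259776387 0.01232175407717363 zmax 0.20362207839505297
collar top 269 -0.029559794270872276 0.03525669093226819 -0.039072660764359286 0.03840141327623166
```

The reamer's axis is at slot x about +2.5 mm and y about +0.5 mm. It is upright, with its top near 0.201, where a resting collar should put it. Handing in.

```bash
python3 -c "
from workcell import env
print(env.get_state()['clock'],env.hand_in())"
```

```text
the job is handed in; nothing more can be done
19.65 None
```

The reamer hangs in the empty slot and the pot's lid is shut. I handed the job in at 19.65 s of the allowed 56 s; `env.hand_in()` gives no verdict.

- **Reamer:** I pulled it straight up out of the pot, slid it into the slot along the slot line and let it go. In the last depth check its axis was about 2.5 mm past the slot point and 0.5 mm to the side. It stood upright, with its top at about 0.201 m against 0.200 m expected.
- **Lid:** I swung it over with the closed fingers and pressed until the force reached about 15 N with hardly any further travel. Depth then showed it flat, with slopes of 0.024 rad (scene camera) and 0.008 rad (top camera) and its top at 98–99 mm. That is 1–2 mm below the 100 mm given, within the cameras' calibration.
- **Other tools:** The T-key and countersink look undisturbed. Their final network fixes were within about 5 pixels of the first ones.
- **Disagreement:** The last scene-camera fix on the reamer put it about 6 mm off in y. The depth data from both cameras and the top-camera fix did not support that, so I treated it as network error.

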